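# Open up a belt linisher for a new belt and hold the tensioner back

### The arm

A 6-joint arm with a two-finger parallel gripper is mounted at the origin on the work surface. World frame = base frame: x ahead of the robot, y to its left, z up, the work surface at z = 0. Lengths are in m, angles in rad, forces in N, time in s.
With the tool pointing down it reaches from about 0.3 to 0.95 m from the base axis. Payload 3.1 kg.
Tool frame: the origin (TCP) lies at the centre of the arm's flange, where the gripper is bolted on; the fingertips stand 173 mm ahead of it and the grasp point (between the pads) lies 155 mm ahead of it; z points along the fingers, y is the line along which they close (so a half turn about z gives the same grasp; the last joint's range is limited). The gripper opens to 85 mm and grips with 20 to 120 N. Pads are 22 mm wide; open, the fingers measure 114 mm over their backs; the gripper's body (76 mm by 85 mm) begins 54 mm behind the grasp point. The pads swing forward as they close: fully open they stand 13 mm farther back than shut.
Start: joints at [-1.416, 0.308, 1.634, -0, 1.2, -0.07], TCP at [0.139, -0.609, 0.405] pointing down, gripper open.
Joint ranges: [-3.06, 3.06], [-0.79, 1.96], [0.05, 2.63], [-1.19, 4.34], [0.05, 2.64], [-2.94, 2.94]. Speed limits (rad/s): [2.79, 2.79, 3.14, 3.14, 3.14, 3.14].

### API

Orientations are given as [roll, pitch, yaw] about the fixed x, y, z axes, in that order (R = Rz(yaw) Ry(pitch) Rx(roll)).
In Python, from plant import env, read_camera, get_calibration, workorder gives the robot as it stands.
- The arm moves only by the tool jog_arm, never from a script. Its arguments are lists of equal length, an entry for each row: "offset": the shift along the tool's x, y, z in cm, a list of three; "twist": the turn, a rotation vector about the tool's x, y, z in rad, a list of three; "hand": the opening, from 0 (shut) to 1 (fully open). A call has 1 to 12 rows; each row shifts and turns the commanded pose from where the row before left it, along the tool's axes as they then stand; what a row does not reach is not made up. A row lasts 1/10 s, in which the tool goes at most 50 mm and 8.59 degrees, less where a joint would pass 70% of its speed; a pose out of reach is approached as far as the arm can. A call is refused whole if a number of a shift passes 5 or a number of a turn 0.15, either way. A call with a gripper value outside its range is refused whole. The fingers move at their own pace and stop on an object; "squeeze" is the grip in N (left out, the last holds). Time passes only in rows, so rows that do not move let the fingers close. It gives the time, the measured TCP pose, the force, the opening and the grip force at its end, in the units of the state.
- env.state(): the state, without advancing time (a new reading comes with each control period).
- read_camera(name): name is "scene" or "side" or "wrist"; returns (picture, depth): 384x512x3 uint8, red, green, blue; 384x512 float32, m along the optical axis (not along the pixel's ray), 0 where there is no reading.
- get_calibration(name): a dict with "fx", "fy", "cx", "cy" (pixels), "origin" and "orientation" of the camera in the world; the wrist camera has in their place "mount" (4x4, takes a point from camera to tool coordinates, whose origin is the TCP and whose axes are the flange's). Camera axes: x right, y up, looking along -z (the intrinsics and any distortion apply to the point x, -y, -z); pixel columns grow to the right and rows downward; lengths in m; the calibration is good to about 2 mm. A picture is of the moment at which its call begins: read the wrist's pose just before it. get_calibration takes no time and is no camera call.
- workorder.finish_job(): hands the job in; it is judged then, once.
The state is a dict: "clock": time; "q": joint angles; "dq": joint speeds; "effort": joint torques, N m; "eef_pos": TCP position; "tool_rot": TCP orientation; "contact_force": force on the tool from outside, world axes, zero at the start; "moment": the same for the moment, N m; "width": opening from 0.0 (shut) to 1.0 (fully open); "grasp_force": force on a finger pad.
Only numpy, scipy, OpenCV 4.12 (cv2) and the standard library are available. Lean on these libraries where they do the work, as an engineer would, in place of code of your own. Each camera call takes 0.05 s, during which the arm holds its last target. There are 200 camera calls.

### The job

Get the jeweller's bench linisher ready for a new belt. First slide the idler block along its rail into the hood until you feel it come up firmly against its hidden stop, and leave it seated there; then push the sprung tensioner arm back by its post until its tip clicks past the ratchet pawl. Finish holding the arm yourself, a little beyond the click so that the pawl carries no load but clear of the arm's end stop, with the idler still home and the bench's other things left where they are.

Things in the scene. Friction and masses are not known exactly. Their poses are not given: they have to be found in the camera images.
- linisher: The linisher's grey cast base, 260 (x) by 440 (y) by 40 mm high, fixed to the bench; origin under the middle of the base, z up. In this frame, mm: the tensioner arm's pivot (vertical axis) is at x 30, y -20; the idler rail runs along +y at x -45; the grey hood over the rail's end covers y 130 to 215, x -80 to -10 and is 85 high; the motor's drive wheel (radius 44, 106 high) is at x 70, y 130. Nothing on the machine is higher than 128 mm above the bench.
- idler_roller (a point): Centre of the top of the steel roller (28 mm diameter, 48 mm tall, from 70 to 118 mm above the bench; does not turn) that stands on the idler block (50 by 50 mm aluminium block, its top 70 mm above the bench). Push or pinch the roller to slide the block. A rod on the block's far side reaches under the hood.
- idler (a joint): How far the idler block has been slid along the rail, m, growing towards the hood (linisher +y); travel 0 to 0.065, starts between 0 and 0.012. It slides with about 4 N friction and stays where it is left. It meets its hidden stop somewhere between 0.015 and 0.050; the place differs every time.
- seat (a joint): How far the sprung plunger of the idler's hidden stop, inside the hood, is pressed in, m: 0 when not touched, 0.006 when the idler has come firmly against the stop (solid). The plunger's spring needs under 2.5 N, less than the block's friction, so the block stays seated when released.
- tensioner_arm: The steel tensioner arm, a flat bar 18 mm wide and 12 mm thick, its top 76 mm above the bench. Origin on its pivot axis, 40 mm above the bench; the arm runs along its own -y. It carries a black rubber roller (30 mm diameter, top 109 mm above the bench) 62 mm from the pivot and the push post 105 mm from the pivot.
- push_post (a point): Centre of the top of the upright aluminium push post (16 mm diameter, from 76 to 128 mm above the bench) on the tensioner arm, 105 mm from the pivot.
- tip_pin (a point): Axis of the vertical steel pin (10 mm diameter) at the tip of the tensioner arm, 138 mm from the pivot, which rides over the pawl.
- swing (a joint): Angle of the tensioner arm, rad: 0 where its spring rests it (the arm points along linisher -y, leaning 0.35 rad towards -x), growing as its end is pushed back towards linisher +x (anticlockwise from above); 0.85 at its end stop. The spring pushes back at the post with about 4 N at 0 and 10 N at 0.7 rad; riding over the pawl adds up to about 5 N. The click comes between 0.27 and 0.58 rad.
- ratchet: The small dark steel guide, 30 mm wide and 22 mm high on the machine's base, that carries the steel pawl slider. Its axes are parallel to the linisher's; its origin, 40 mm above the bench, lies at the tip of the pawl's tooth, on the tooth's steep back face. The arm's tip comes from -x, up the tooth's ramp; caught on the pawl its pin's axis is about 5 mm at +x of this origin, and with the axis more than 7.5 mm at +x the pawl is free of load.
- pawl (a joint): How far the sprung steel pawl is pushed out by the passing arm tip, m: 0 at rest, rises to 0.004 to 0.007 and snaps back to 0 at the click.
- blank: Bystander: brass disc 32 mm across, 8 mm thick, lying on the machine's base; origin under its centre.
- collar: Bystander: steel ring 28 mm across, 14 mm high, on the machine's base; origin under its centre.
- mallet: Bystander: wooden mallet, about 250 mm long, lying on the bench.
- solder_block: Bystander: pale soldering block 110 by 150 by 25 mm.
- tub: Bystander: clear open plastic tub 90 mm across, 55 mm high.
- pliers: Bystander: red-handled pliers, about 170 mm long, 16 mm thick.
- brass_sheet: Bystander: brass sheet 100 by 140 by 4 mm.

How it is judged:
By the outcome, as a careful person would: the job done as asked, in the order asked, and still so for the second after the job is handed in, while the arm keeps its last pose, push and grip.
It also fails if it takes over 64 s, if anything falls off the work surface, if the arm or the gripper's body presses on something with over 40 N, if the wrist force passes 120 N, or if a joint passes its speed limit or range.

## Working session

There is one attempt and no reset: what is moved stays moved. The work goes in short steps, Python scripts to look and compute and a tool call to move; the robot and the scene stay as the last step left them, time stands still between calls to the robot, and variables do not carry over. Pictures are saved under pics/ and viewed, at most 10 in all, crops included, and the job is handed in when it is done.

Besides the shell and the picture viewer there is one more tool, called by a JSON object that holds its "op" and its "data". jog_arm: Moves the arm, as the interface text tells. Its arguments: {"type":"object","properties":{"offset":{"type":"array"},"twist":{"type":"array"},"hand":{"type":"array"},"squeeze":{"type":"number"}},"required":["offset","twist","hand"]}

```bash
ls; mkdir -p pics; cat > h.py <<'E'
import numpy as np, cv2
from scipy.spatial.transform import Rotation as R
from plant import env, read_camera, get_calibration, workorder
def T(pos,rpy):
    M=np.eye(4);M[:3,:3]=R.from_euler('xyz',rpy).as_matrix();M[:3,3]=pos;return M
def grab(name,fn=None):
    s=env.state();im,d=read_camera(name);c=get_calibration(name)
    M=T(s['eef_pos'],s['tool_rot'])@np.array(c['mount']) if 'mount' in c else None
    if M is None:
        o=np.array(c['orientation']); M=np.eye(4); M[:3,3]=c['origin']
        M[:3,:3]=o if o.shape==(3,3) else R.from_euler('xyz',o).as_matrix()
    if fn: cv2.imwrite(fn,im[:,:,::-1])
    return im,d,c,M
def cloud(d,c,M):
    v,u=np.mgrid[:d.shape[0],:d.shape[1]]
    p=np.stack([(u-c['cx'])/c['fx']*d,-(v-c['cy'])/c['fy']*d,-d],-1)
    return p@M[:3,:3].T+M[:3,3]
E
python3 - <<'E'
from h import *
print(env.state())
for n in ['scene','side','wrist']:
    im,d,c,M=grab(n,f'pics/{n}0.png'); print(n,c); np.savez(f'{n}0.npz',im=im,d=d,M=M)
a=cv2.imread('pics/scene0.png');cv2.imwrite('pics/ab.png',np.vstack([np.hstack([cv2.resize(cv2.imread(f'pics/{n}0.png'),(400,300)) for n in('side','wrist')])]))
E
```

```text
pics
{'clock': 0.0, 'q': array([-1.41570976e+00,  3.09008208e-01,  1.63519062e+00, -2.76309700e-05,
        1.19967967e+00, -6.96797197e-02]), 'dq': array([ 1.28999406e-05,  8.34004705e-04,  5.68191320e-04, -7.17777381e-04,
       -1.37468923e-03, -4.69651491e-04]), 'effort': array([ 3.85340345e-04, -4.15248406e+01, -2.76663530e+01,  9.29913358e-05,
        1.02101814e-02, -1.29181623e-05]), 'eef_pos': array([ 0.13921588, -0.60886516,  0.40344268]), 'tool_rot': array([-3.13931057e+00, -1.33482936e-04,  2.24776185e-01]), 'contact_force': array([0.44339561, 0.7960487 , 0.29575471]), 'moment': array([-0.03563384,  0.02512983, -0.02094417]), 'grasp_force': 0.0, 'width': 0.9985433697129497}
scene {'fx': 401.3488876265038, 'fy': 401.3488876265038, 'cx': 255.48159387541125, 'cy': 190.05376789100245, 'origin': array([1.13714201, 0.24658122, 1.1892376 ]), 'orientation': array([0.5748899 , 0.0023996 , 2.04652478])}
side {'fx': 498.4211687919967, 'fy': 498.4211687919967, 'cx': 247.39007085960156, 'cy': 195.1687059813144, 'origin': array([ 0.38270262, -1.10861528,  1.39553851]), 'orientation': array([ 0.68811376, -0.01063207, -0.12052561])}
wrist {'fx': 278.75535423947105, 'fy': 278.75535423947105, 'cx': 253.4348320773656, 'cy': 193.7735645706548, 'mount': array([[-8.52156137e-05,  9.62640998e-01,  2.70780909e-01,
         6.91611550e-02],
       [ 9.99999885e-01, -4.59293022e-05,  4.77984336e-04,
         2.96142646e-04],
       [ 4.72564097e-04,  2.70780919e-01, -9.62640884e-01,
         3.26526321e-02],
       [ 0.00000000e+00,  0.00000000e+00,  0.00000000e+00,
         1.00000000e+00]])}
```

View pics/scene0.png

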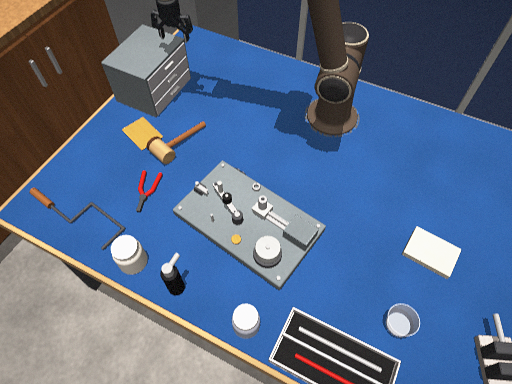

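View pics/side0.png

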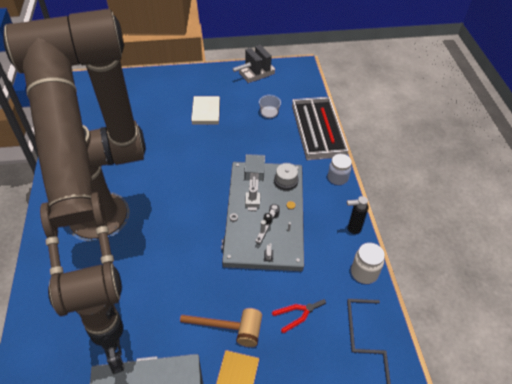

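The scene view shows the linisher around (250,225), hood at (303,235), drive wheel at (267,250), idler roller at (263,203), and arm from (220,187) to (238,218). The side view shows the base spanning (223–303, 162–270), with roller (253,183) and post about (262,238).

```bash
python3 - <<'E'
from h import *
for n in ['scene','side']:
    f=np.load(f'{n}0.npz');P=cloud(f['d'],get_calibration(n),f['M'])
    m=(abs(P[...,2]-.04)<.006)&(P[...,0]>.3)&(P[...,0]<.9)&(abs(P[...,1])<.45)&(f['d']>0)
    m=m.astype(np.uint8);k,l,st,_=cv2.connectedComponentsWithStats(m);i=1+np.argmax(st[1:,4])
    q=P[l==i];r=cv2.minAreaRect((q[:,:2]*1000).astype(np.float32));print(n,len(q),r,q[:,2].mean())
    # tall things on base
    c=np.array(r[0])/1000
    B=(abs(P[...,0]-c[0])<.25)&(abs(P[...,1]-c[1])<.25)&(P[...,2]>.055)&(P[...,2]<.14)
    k,l,st,ce=cv2.connectedComponentsWithStats(B.astype(np.uint8))
    for j in range(1,k):
        if st[j,4]>12:
            s=P[l==j];t=s[s[:,2]>s[:,2].max()-.008];print(st[j],s.mean(0).round(3),'top',t.mean(0).round(3),s[:,2].max().round(3))
E
```

```text
scene 6766 ((582.05859375, -70.55242919921875), (440.5085754394531, 263.2055969238281), 79.69799041748047) 0.039848227406728255
[213 181  30  43 383] [ 0.585 -0.14   0.087] top [ 0.556 -0.186  0.128] 0.131
[194 182  14  13 108] [ 0.567 -0.257  0.063] top [ 0.563 -0.274  0.074] 0.077
[ 252  196   67   54 1044] [0.567 0.065 0.081] top [ 0.542 -0.037  0.119] 0.125
[253 236  29  31 699] [0.683 0.048 0.09 ] top [0.675 0.045 0.102] 0.108
side 5335 ((583.470947265625, -73.84776306152344), (444.939208984375, 261.1400146484375), 79.44131469726562) 0.03877796225658231
[245 155  20  53 628] [0.558 0.043 0.081] top [ 0.544 -0.041  0.117] 0.122
[274 164  25  25 487] [0.672 0.03  0.086] top [0.676 0.04  0.102] 0.108
[255 204  25  40 344] [ 0.578 -0.157  0.085] top [ 0.556 -0.191  0.127] 0.132
[288 223   3   5  13] [ 0.649 -0.17   0.07 ] top [ 0.649 -0.17   0.079] 0.082
[267 244   4  16  57] [ 0.567 -0.262  0.065] top [ 0.563 -0.277  0.077] 0.08
[264 250   2   9  13] [ 0.554 -0.267  0.061] top [ 0.554 -0.265  0.062] 0.067
```

{"op": "jog_arm", "data": {"offset": [[4,-2.6,0],[4,-2.6,0],[4,-2.6,0],[4,-2.6,0],[4,-2.6,0],[4,-2.6,0],[4,-2.6,0],[4,-2.6,0],[4,-2.6,0],[4,-2.6,0],[4,-2.6,0],[4,-2.6,0]], "twist": [[0,0,0],[0,0,0],[0,0,0],[0,0,0],[0,0,0],[0,0,0],[0,0,0],[0,0,0],[0,0,0],[0,0,0],[0,0,0],[0,0,0]], "hand": [0,0,0,0,0,0,0,0,0,0,0,0]}}

```text
clock: 1.35
eef_pos: [0.5386, -0.1964, 0.4045]
tool_rot: [-3.142, 0.0, 0.225]
contact_force: [0.2, -0.6, 0.7]
width: -0.002
grasp_force: 0.0
```

{"op": "jog_arm", "data": {"offset": [[0,0,0],[0,0,0],[0,0,0],[0,0,0],[0,0,0],[0,0,0],[0,0,0],[0,0,0],[0,0,0],[0,0,0]], "twist": [[0,0,-0.1456],[0,0,-0.1456],[0,0,-0.1456],[0,0,-0.1456],[0,0,-0.1456],[0,0,-0.1456],[0,0,-0.1456],[0,0,-0.1456],[0,0,0],[0,0,0]], "hand": [0,0,0,0,0,0,0,0,0,0]}}

```text
clock: 2.35
eef_pos: [0.5376, -0.1981, 0.4044]
tool_rot: [-3.141, -0.0, 1.387]
contact_force: [-0.2, -0.7, -0.5]
width: -0.003
grasp_force: 0.0
```

```bash
cat >> h.py <<'E'
LX=np.array([.9838,-.1794]);LY=np.array([.1794,.9838]);C=np.array([.5825,-.072])
def loc(p): d=np.asarray(p)[...,:2]-C; return np.stack([d@LX,d@LY],-1)
def st():
    s=env.state();f=s['contact_force']
    print(round(s['clock'],2),'pos',s['eef_pos'].round(4),'loc',loc(s['eef_pos']).round(4),'rot',s['tool_rot'].round(3),'F loc',(f[:2]@LX).round(1),(f[:2]@LY).round(1),f[2].round(1),'w',round(s['width'],2))
E
python3 - <<'E'
from h import *
st(); im,d,c,M=grab('wrist','pics/w1.png');np.savez('w1.npz',im=im,d=d,M=M)
E
```

```text
2.35 pos [ 0.5376 -0.1981  0.4044] loc [-0.0216 -0.1321] rot [-3.141 -0.     1.387] F loc -0.0 -0.7 -0.5 w -0.0
```

View pics/w1.png

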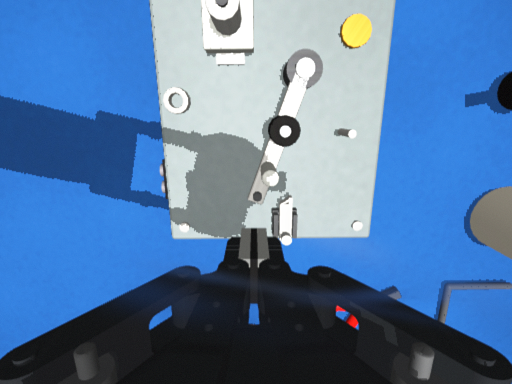

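The wrist view shows the pivot at (305,68), rubber roller (285,130), post (271,177), tip pin about (258,196), pawl tooth tip about (287,198) above the guide at (285,222), and the idler roller at the top, (225,10).

```bash
python3 - <<'E'
from h import *
f=np.load('w1.npz');P=cloud(f['d'],get_calibration('wrist'),f['M'])
for n,(u,v) in dict(pivot=(305,67),rub=(285,130),post=(271,177),pin=(258,196),tooth=(287,200),toothL=(284,203),pawl=(286,215),gL=(275,222),gR=(295,222),peg=(349,133),roller=(222,8)).items():
    p=P[v,u];print(n,(loc(p)*1000).round(1),(p[2]*1000).round(1))
m=(abs(P[...,2]-.04)<.003);L=loc(P)[m]*1000;L=L[(abs(L)<300).all(1)];print(np.percentile(L,[.5,99.5],axis=0).round(1))
v0,u0=150,220;cv2.imwrite('pics/w1c.png',cv2.resize(f['im'][v0:v0+100,u0:u0+130,::-1],None,fx=6,fy=6,interpolation=cv2.INTER_CUBIC))
for v in range(194,214,2): print(v,[(u,*(loc(P[v,u])*1000).round(0).astype(int),int(P[v,u,2]*1000)) for u in range(278,297,2)])
E
```

```text
pivot [ 29.3 -18.4] 78.1
rub [  8.3 -76.6] 106.6
post [  -5.3 -116.9] 125.8
pin [ -16.3 -148.2] 79.2
tooth [  17.7 -158.2] 61.9
toothL [  14.5 -162.3] 60.7
pawl [  17.1 -176.9] 61.5
gL [   4.5 -186.6] 59.1
gR [  28.3 -186.4] 60.0
peg [ 77.6 -81.3] 78.1
roller [-45.9  19.9] 115.4
[[-126.5 -213.9]
 [ 284.7   51.3]]
194 [(278, np.int64(9), np.int64(-158), 37), (280, np.int64(12), np.int64(-158), 38), (282, np.int64(14), np.int64(-158), 38), (284, np.int64(17), np.int64(-158), 37), (286, np.int64(19), np.int64(-157), 38), (288, np.int64(22), np.int64(-158), 37), (290, np.int64(24), np.int64(-157), 39), (292, np.int64(27), np.int64(-158), 36), (294, np.int64(29), np.int64(-158), 37), (296, np.int64(32), np.int64(-158), 38)]
196 [(278, np.int64(9), np.int64(-160), 38), (280, np.int64(12), np.int64(-160), 37), (282, np.int64(14), np.int64(-160), 38), (284, np.int64(17), np.int64(-160), 38), (286, np.int64(19), np.int64(-160), 38), (288, np.int64(20), np.int64(-155), 55), (290, np.int64(21), np.int64(-154), 58), (292, np.int64(27), np.int64(-161), 37), (294, np.int64(29), np.int64(-160), 37)
[... 2657 characters left out ...]
(284, np.int64(15), np.int64(-170), 62), (286, np.int64(17), np.int64(-171), 60), (288, np.int64(19), np.int64(-171), 61), (290, np.int64(22), np.int64(-171), 60), (292, np.int64(26), np.int64(-176), 47), (294, np.int64(29), np.int64(-176), 47), (296, np.int64(31), np.int64(-176), 46)]
212 [(278, np.int64(9), np.int64(-178), 48), (280, np.int64(10), np.int64(-173), 62), (282, np.int64(12), np.int64(-173), 61), (284, np.int64(15), np.int64(-173), 60), (286, np.int64(17), np.int64(-173), 62), (288, np.int64(19), np.int64(-173), 61), (290, np.int64(22), np.int64(-173), 61), (292, np.int64(26), np.int64(-177), 51), (294, np.int64(28), np.int64(-177), 51), (296, np.int64(30), np.int64(-177), 51)]
```

View pics/w1c.png

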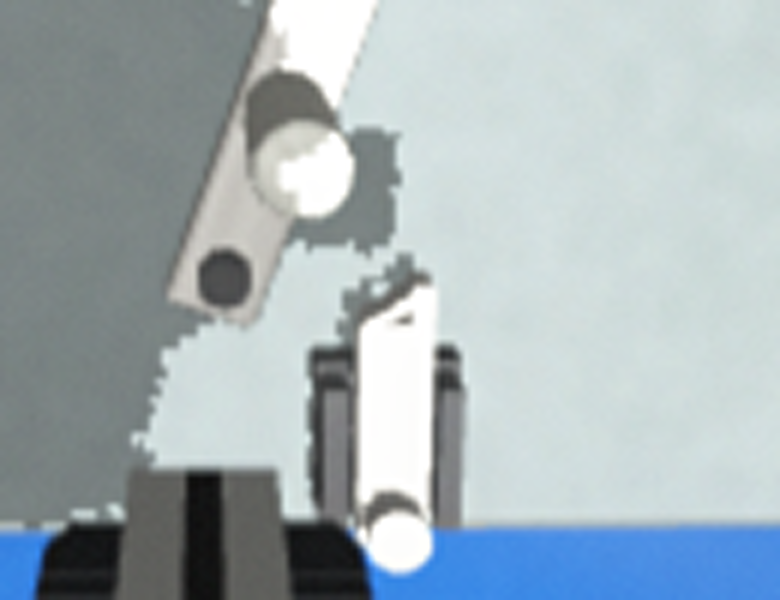

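The crop shows the tooth's steep back face near full-image pixel (292,196) and the tip pin at (257,196). That puts the tooth at about x = 23 mm in linisher coordinates. Next is the idler: move behind the roller and come down.

{"op": "jog_arm", "data": {"offset": [[3.7,-0.8,0],[3.7,-0.8,0],[3.8,-0.7,0],[0,0,3.5],[0,0,3.5],[0,0,3.5],[0,0,3.7],[0,0,0],[0,0,0]], "twist": [[0,0,0],[0,0,0],[0,0,0],[0,0,0],[0,0,0],[0,0,0],[0,0,0],[0,0,0],[0,0,0]], "hand": [0,0,0,0,0,0,0,0,0]}}

```text
clock: 3.3
eef_pos: [0.5351, -0.0838, 0.2625]
tool_rot: [-3.14, -0.0, 1.389]
contact_force: [0.5, -0.7, 0.1]
width: 0.001
grasp_force: 0.0
```

{"op": "jog_arm", "data": {"offset": [[0.4,0,0],[0.4,0,0],[0.4,0,0],[0.2,0,0],[0.2,0,0],[0.2,0,0],[0.2,0,0],[0.2,0,0],[0.2,0,0],[0,0,0]], "twist": [[0,0,0],[0,0,0],[0,0,0],[0,0,0],[0,0,0],[0,0,0],[0,0,0],[0,0,0],[0,0,0],[0,0,0]], "hand": [0,0,0,0,0,0,0,0,0,0]}}

```text
clock: 4.3
eef_pos: [0.5395, -0.0605, 0.2627]
tool_rot: [-3.141, 0.001, 1.39]
contact_force: [-1.0, -3.8, 0.9]
width: -0.005
grasp_force: 1.9
```

```bash
python3 -c "
from h import *
st()"
```

```text
4.3 pos [ 0.5395 -0.0605  0.2627] loc [-0.0444  0.0036] rot [-3.141e+00  1.000e-03  1.390e+00] F loc -0.3 -3.9 0.9 w -0.01
```

{"op": "jog_arm", "data": {"offset": [[0.1,0,0],[0.1,0,0],[0.1,0,0],[0.1,0,0]], "twist": [[0,0,0],[0,0,0],[0,0,0],[0,0,0]], "hand": [0,0,0,0]}}

```text
clock: 4.7
eef_pos: [0.5402, -0.0563, 0.2627]
tool_rot: [-3.141, 0.0, 1.39]
contact_force: [-1.6, -3.0, 1.2]
width: -0.003
grasp_force: 2.0
```

{"op": "jog_arm", "data": {"offset": [[0.1,0,0],[0.1,0,0],[0.1,0,0],[0.1,0,0]], "twist": [[0,0,0],[0,0,0],[0,0,0],[0,0,0]], "hand": [0,0,0,0]}}

```text
clock: 5.1
eef_pos: [0.541, -0.0522, 0.2627]
tool_rot: [-3.141, -0.0, 1.39]
contact_force: [-2.1, -3.4, 1.9]
width: -0.004
grasp_force: 2.0
```

{"op": "jog_arm", "data": {"offset": [[0.1,0,0],[0.1,0,0],[0.1,0,0],[0.1,0,0]], "twist": [[0,0,0],[0,0,0],[0,0,0],[0,0,0]], "hand": [0,0,0,0]}}

```text
clock: 5.5
eef_pos: [0.5417, -0.0483, 0.2627]
tool_rot: [-3.141, -0.0, 1.39]
contact_force: [-2.1, -3.6, 0.8]
width: 0.001
grasp_force: 2.0
```

{"op": "jog_arm", "data": {"offset": [[0.1,0,0],[0.1,0,0],[0.1,0,0],[0.1,0,0]], "twist": [[0,0,0],[0,0,0],[0,0,0],[0,0,0]], "hand": [0,0,0,0]}}

```text
clock: 5.9
eef_pos: [0.5424, -0.0444, 0.2627]
tool_rot: [-3.141, 0.0, 1.39]
contact_force: [-2.4, -3.7, 1.8]
width: 0.002
grasp_force: 2.0
```

{"op": "jog_arm", "data": {"offset": [[0.1,0,0],[0.1,0,0],[0.1,0,0],[0.1,0,0]], "twist": [[0,0,0],[0,0,0],[0,0,0],[0,0,0]], "hand": [0,0,0,0]}}

```text
clock: 6.3
eef_pos: [0.5431, -0.0404, 0.2627]
tool_rot: [-3.141, -0.0, 1.39]
contact_force: [-3.2, -2.3, 2.0]
width: -0.005
grasp_force: 2.0
```

{"op": "jog_arm", "data": {"offset": [[0.1,0,0],[0.1,0,0],[0.1,0,0],[0.1,0,0]], "twist": [[0,0,0],[0,0,0],[0,0,0],[0,0,0]], "hand": [0,0,0,0]}}

```text
clock: 6.7
eef_pos: [0.5438, -0.0367, 0.2626]
tool_rot: [-3.141, 0.001, 1.39]
contact_force: [-3.0, -5.1, 1.5]
width: 0.001
grasp_force: 2.6
```

{"op": "jog_arm", "data": {"offset": [[0.1,0,0],[0.1,0,0],[0.1,0,0]], "twist": [[0,0,0],[0,0,0],[0,0,0]], "hand": [0,0,0]}}

```text
clock: 7.0
eef_pos: [0.5443, -0.0339, 0.2626]
tool_rot: [-3.141, 0.001, 1.39]
contact_force: [-3.5, -4.7, 3.3]
width: -0.002
grasp_force: 2.9
```

{"op": "jog_arm", "data": {"offset": [[0.1,0,0],[0.1,0,0],[0.1,0,0]], "twist": [[0,0,0],[0,0,0],[0,0,0]], "hand": [0,0,0]}}

```text
clock: 7.3
eef_pos: [0.5448, -0.0314, 0.2627]
tool_rot: [-3.141, 0.002, 1.391]
contact_force: [-4.7, -8.9, 1.8]
width: 0.001
grasp_force: 4.9
```

{"op": "jog_arm", "data": {"offset": [[0.1,0,0],[0.1,0,0]], "twist": [[0,0,0],[0,0,0]], "hand": [0,0]}}

```text
clock: 7.5
eef_pos: [0.545, -0.0306, 0.2627]
tool_rot: [-3.141, 0.006, 1.392]
contact_force: [-5.5, -15.0, 3.3]
width: -0.003
grasp_force: 7.5
```

{"op": "jog_arm", "data": {"offset": [[0.1,0,0],[0.1,0,0],[0,0,0]], "twist": [[0,0,0],[0,0,0],[0,0,0]], "hand": [0,0,0]}}

```text
clock: 7.8
eef_pos: [0.5451, -0.0299, 0.2627]
tool_rot: [-3.141, 0.009, 1.393]
contact_force: [-5.2, -17.9, 3.2]
width: -0.001
grasp_force: 9.1
```

The force climbs to about 19 N with no further tip travel, so the stop is solid. One last nudge, then back off, rise and turn for the post.

{"op": "jog_arm", "data": {"offset": [[0.1,0,0],[0.1,0,0],[0,0,0],[0,0,0]], "twist": [[0,0,0],[0,0,0],[0,0,0],[0,0,0]], "hand": [0,0,0,0]}}

```text
clock: 8.2
eef_pos: [0.5453, -0.0292, 0.2628]
tool_rot: [-3.14, 0.011, 1.394]
contact_force: [-5.9, -22.4, 3.2]
width: 0.004
grasp_force: 11.6
```

{"op": "jog_arm", "data": {"offset": [[-0.5,0,0],[-1,0,0],[-1.5,0,0],[-2,0,0],[0,0,-3],[0,0,-4],[0,0,0]], "twist": [[0,0,0],[0,0,0],[0,0,0],[0,0,0],[0,0,0],[0,0,0],[0,0,0]], "hand": [0,0,0,0,0,0,0]}}

```text
clock: 8.9
eef_pos: [0.54, -0.0748, 0.3385]
tool_rot: [3.129, -0.001, 1.389]
contact_force: [0.9, -0.8, 0.6]
width: 0.003
grasp_force: 0.0
```

{"op": "jog_arm", "data": {"offset": [[0,0,0],[0,0,0],[0,0,0],[0,0,0],[0,0,0],[0,0,0],[0,0,0],[0,0,0],[0,0,0],[0,0,0],[0,0,0],[0,0,0]], "twist": [[0,0,0.143],[0,0,0.143],[0,0,0.143],[0,0,0.143],[0,0,0.143],[0,0,0.143],[0,0,0.143],[0,0,0.143],[0,0,0.143],[0,0,0.143],[0,0,0.143],[0,0,0]], "hand": [0,0,0,0,0,0,0,0,0,0,0,0]}}

```text
clock: 10.1
eef_pos: [0.537, -0.0739, 0.3321]
tool_rot: [-3.141, 0.0, -0.183]
contact_force: [-0.4, 0.5, 0.7]
width: -0.004
grasp_force: 0.0
```

```bash
python3 - <<'E'
from h import *
st(); im,d,c,M=grab('side');P=cloud(d,c,M);L=loc(P)*1000
m=(abs(L[...,0]+45)<14)&(abs(L[...,1]-50)<40)&(P[...,2]>.108)&(P[...,2]<.13);print('roller top',L[m].mean(0),m.sum())
E
```

```text
10.1 pos [ 0.537  -0.0739  0.3321] loc [-0.0444 -0.01  ] rot [-3.141  0.    -0.183] F loc -0.5 0.4 0.7 w -0.0
roller top [-31.1170481   64.56844729] 1
```

{"op": "jog_arm", "data": {"offset": [[0,3.7,0],[0,3.7,0],[0,3.7,0],[0,0,0],[0,0,3.5],[0,0,3.4],[0,0,0],[0,0,0]], "twist": [[0,0,0],[0,0,0],[0,0,0],[0,0,0],[0,0,0],[0,0,0],[0,0,0],[0,0,0]], "hand": [0,0,0,0,0,0,0,0]}}

```text
clock: 10.95
eef_pos: [0.5166, -0.1825, 0.2632]
tool_rot: [-3.141, 0.002, -0.182]
contact_force: [0.3, -0.6, 0.2]
width: 0.002
grasp_force: 0.0
```

{"op": "jog_arm", "data": {"offset": [[0.4,0,0],[0.4,0,0],[0.4,0,0],[0.3,0,0],[0.3,0,0],[0.3,0,0],[0.3,0,0],[0,0,0]], "twist": [[0,0,0],[0,0,0],[0,0,0],[0,0,0],[0,0,0],[0,0,0],[0,0,0],[0,0,0]], "hand": [0,0,0,0,0,0,0,0]}}

```text
clock: 11.75
eef_pos: [0.5394, -0.1877, 0.2632]
tool_rot: [3.141, 0.005, -0.183]
contact_force: [-4.8, -1.1, 3.2]
width: -0.004
grasp_force: 2.5
```

```bash
python3 - <<'E'
from h import *
st(); im,d,c,M=grab('wrist','pics/w2.png');np.savez('w2.npz',im=im,d=d,M=M)
E
```

```text
11.75 pos [ 0.5394 -0.1877  0.2632] loc [-0.0217 -0.1216] rot [ 3.141  0.005 -0.183] F loc -4.6 -1.9 3.2 w -0.0
```

View pics/w2.png

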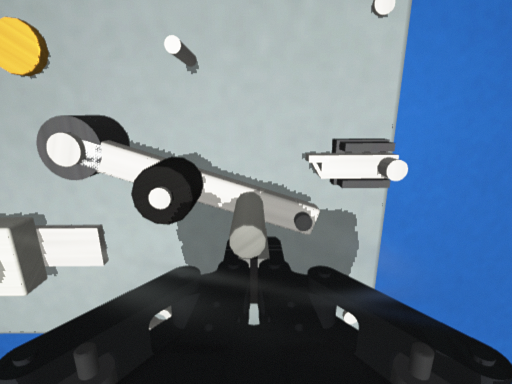

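The view shows the fingers touching the post, whose top is at (248,240). The tip pin is at (303,222) and the tooth tip at (311,157). I'll push on.

{"op": "jog_arm", "data": {"offset": [[0.3,0,0],[0.3,0,0],[0.3,0,0],[0.3,0,0],[0.3,0,0]], "twist": [[0,0,0],[0,0,0],[0,0,0],[0,0,0],[0,0,0]], "hand": [0,0,0,0,0]}}

```text
clock: 12.3
eef_pos: [0.5528, -0.1906, 0.262]
tool_rot: [3.141, 0.009, -0.183]
contact_force: [-7.2, -2.5, 0.5]
width: 0.001
grasp_force: 3.2
```

```bash
python3 - <<'E'
from h import *
f=np.load('w2.npz');P=cloud(f['d'],get_calibration('wrist'),f['M'])
for n,(u,v) in dict(pivot=(64,149),pin=(303,222),post=(247,241)).items(): print(n,(loc(P[v,u])*1000).round(1),(P[v,u,2]*1000).round(1))
L=loc(P)*1000
m=(abs(P[...,2]-.062)<.004)&(L[...,0]>0)&(L[...,0]<50)&(L[...,1]<-145)&(L[...,1]>-165)
q=L[m];print(len(q))
for a in range(-162,-148,2):
    s=q[(abs(q[:,1]-a)<1)]
    if len(s): print(a,s[:,0].min().round(1),s[:,0].max().round(1))
st()
E
```

```text
pivot [ 29.6 -20. ] 79.6
pin [ -12.7 -150.4] 79.7
post [  -2.9 -119.1] 125.1
247
-162 10.5 23.7
-160 13.6 23.5
-158 16.7 23.6
-156 19.5 23.6
-154 20.4 22.8
12.3 pos [ 0.5528 -0.1906  0.262 ] loc [-0.0079 -0.122 ] rot [ 3.141  0.009 -0.183] F loc -6.6 -3.7 0.5 w 0.0
```

{"op": "jog_arm", "data": {"offset": [[0.2,0,0],[0.2,0,0],[0.2,0,0],[0.2,0,0],[0.2,0,0],[0.2,0,0]], "twist": [[0,0,0],[0,0,0],[0,0,0],[0,0,0],[0,0,0],[0,0,0]], "hand": [0,0,0,0,0,0]}}

```text
clock: 12.9
eef_pos: [0.5622, -0.1928, 0.262]
tool_rot: [3.14, 0.018, -0.182]
contact_force: [-19.1, -3.1, 10.0]
width: 0.001
grasp_force: 9.1
```

{"op": "jog_arm", "data": {"offset": [[0.2,0,0],[0.2,0,0],[0,0,0]], "twist": [[0,0,0],[0,0,0],[0,0,0]], "hand": [0,0,0]}}

```text
clock: 13.2
eef_pos: [0.5638, -0.1932, 0.2618]
tool_rot: [3.141, 0.028, -0.182]
contact_force: [-26.0, -2.5, 15.2]
width: -0.001
grasp_force: 12.2
```

{"op": "jog_arm", "data": {"offset": [[0.2,0,0],[0.2,0,0],[0,0,0]], "twist": [[0,0,0],[0,0,0],[0,0,0]], "hand": [0,0,0]}}

```text
clock: 13.5
eef_pos: [0.5655, -0.1936, 0.2618]
tool_rot: [3.141, 0.036, -0.181]
contact_force: [-33.6, 0.5, 22.9]
width: -0.001
grasp_force: 16.3
```

```bash
python3 - <<'E'
from h import *
st(); im,d,c,M=grab('wrist','pics/w3.png');np.savez('w3.npz',im=im,d=d,M=M)
E
```

```text
13.5 pos [ 0.5655 -0.1936  0.2618] loc [ 0.0051 -0.1227] rot [ 3.141  0.036 -0.181] F loc -33.1 -5.5 22.9 w -0.0
```

View pics/w3.png

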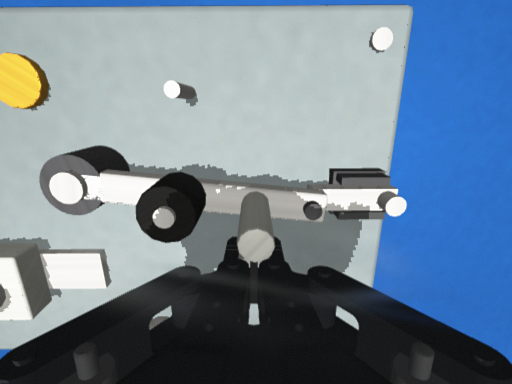

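```bash
python3 - <<'E'
from h import *
f=np.load('w3.npz');P=cloud(f['d'],get_calibration('wrist'),f['M']);L=loc(P)*1000
for n,(u,v) in dict(pivot=(67,187),pin=(313,211),post=(256,246),peg=(172,89),corner=(405,12),guide=(345,178)).items(): print(n,L[v,u].round(1),(P[v,u,2]*1000).round(1))
m=(abs(P[...,2]-.062)<.004)&(L[...,0]>0)&(L[...,0]<50)&(L[...,1]<-145)&(L[...,1]>-185)
q=L[m]
for a in range(-184,-148,3):
    s=q[(abs(q[:,1]-a)<1.5)]
    if len(s): print(a,len(s),s[:,0].min().round(1),s[:,0].max().round(1))
v0,u0=120,220;cv2.imwrite('pics/w3c.png',cv2.resize(f['im'][v0:v0+150,u0:u0+200,::-1],None,fx=4,fy=4,interpolation=cv2.INTER_CUBIC))
s=env.state();print(s['moment'].round(2),s['contact_force'].round(1))
E
```

```text
pivot [ 30.1 -20.7] 80.2
pin [  16.  -156.3] 80.3
post [  18.8 -123.9] 126.1
peg [ 80.4 -82.5] 79.1
corner [ 124.7 -211.9] 38.1
guide [  30.2 -178.8] 61.3
-184 164 3.1 30.7
-181 184 3.3 30.7
-178 181 3.1 30.6
-175 111 10.1 23.8
-172 110 9.6 23.8
-169 82 9.4 23.8
-166 18 22.1 23.9
-163 12 23.3 24.0
-160 13 23.3 24.3
-157 5 22.8 24.9
-154 5 24.5 24.9
-151 4 25.0 25.4
[-0.14  4.73 -0.07] [-33.6  -0.4  23.4]
```

View pics/w3c.png

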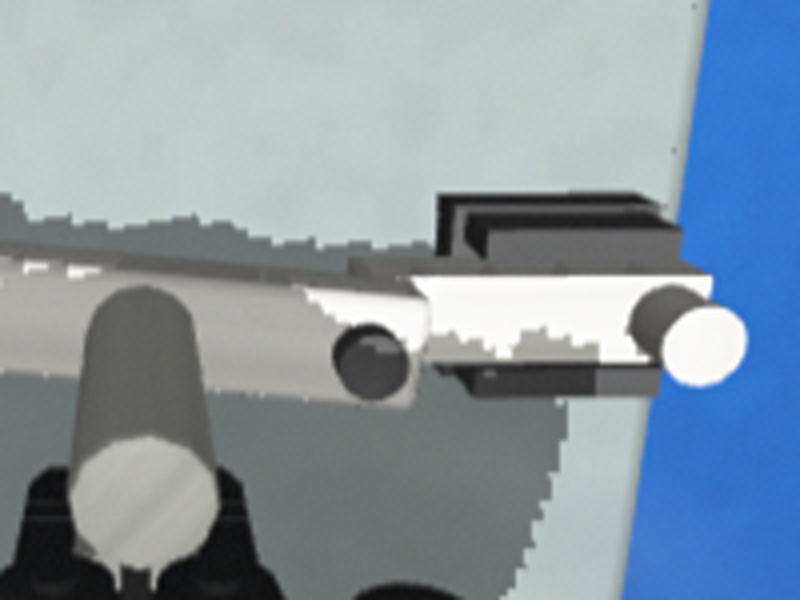

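```bash
python3 - <<'E'
from h import *
c=get_calibration('wrist')
for n in ['w1','w2','w3']:
    f=np.load(n+'.npz');Q=cloud(f['d'],c,np.array(c['mount']))*1000
    r=Q[225:330,225:285].reshape(-1,3);m=(r[:,0]<30)&(r[:,2]<200)&(abs(r[:,1])<40);r=r[m]
    print(n)
    for z in range(95,200,8):
        s=r[abs(r[:,2]-z)<4]
        if len(s): print(' z',z,len(s),'x max',s[:,0].max().round(1),'y',s[:,1].min().round(1),s[:,1].max().round(1))
    P=cloud(f['d'],c,f['M']);L=loc(P)*1000
    m=(P[...,2]>.066)&(P[...,2]<.085)&(L[...,0]>5)&(L[...,0]<32)&(L[...,1]<-180)&(L[...,1]>-215);print(' knob',L[m].mean(0).round(1),m.sum())
E
```

```text
w1
 z 95 599 x max 18.7 y -7.8 8.6
 z 103 868 x max 18.7 y -8.6 9.5
 z 111 353 x max 18.2 y -8.8 9.9
 z 119 514 x max 13.6 y -10.2 11.2
 z 127 1093 x max 14.7 y -11.2 12.1
 z 135 661 x max 14.8 y -11.5 12.6
 z 143 315 x max 12.5 y -12.9 13.7
 z 151 449 x max 12.5 y -13.5 13.7
 z 159 375 x max 12.3 y -13.5 13.6
 z 167 244 x max 12.5 y -13.0 13.2
 z 175 3 x max 11.3 y -5.5 6.3
 knob [  16.3 -201.4] 105
w2
 z 95 604 x max 19.4 y -7.8 8.6
 z 103 863 x max 18.9 y -8.6 9.4
 z 111 347 x max 18.4 y -8.9 10.1
 z 119 523 x max 13.9 y -10.4 11.2
 z 127 1086 x max 14.9 y -11.1 12.1
 z 135 1657 x max 27.0 y -11.6 12.4
 z 143 191 x max 26.1 y -12.9 13.7
 z 151 223 x max 22.1 y -13.5 13.7
 z 159 126 x max 11.8 y -13.4 13.6
 z 167 54 x max 11.8 y -13.0 13.2
 z 191 13 x max 6.2 y 14.3 18.6
 knob [  17.2 -202. ] 476
w3
 z 95 599 x max 18.7 y -7.8 8.6
 z 103 868 x max 18.7 y -8.6 9.4
 z 111 352 x max 18.3 y -8.9 9.9
 z 119 521 x max 13.6 y -10.4 11.2
 z 127 1079 x max 15.5 y -11.1 12.1
 z 135 1705 x max 26.8 y -11.5 12.5
 z 143 160 x max 26.0 y -12.9 13.7
 z 151 200 x max 22.6 y -13.5 13.6
 z 159 125 x max 18.4 y -13.4 13.7
 z 167 53 x max 8.4 y -13.1 13.2
 knob [  17.6 -204.4] 463
```

The pawl knob has moved 2.4 mm, so the pin is on the ramp. But the post's top edge is bearing on the wider part of the fingers, about 40 mm above their tips, which explains the upward force. I'll back off gently, rise 16 mm so that only the straight finger ends touch, and try again.

{"op": "jog_arm", "data": {"offset": [[-0.4,0,0],[-0.4,0,0],[-0.4,0,0],[-0.4,0,0],[-0.4,0,0],[-0.4,0,0],[-0.4,0,0],[-0.4,0,0],[-0.4,0,0],[-0.4,0,0],[-0.6,0,0],[0,0,0]], "twist": [[0,0,0],[0,0,0],[0,0,0],[0,0,0],[0,0,0],[0,0,0],[0,0,0],[0,0,0],[0,0,0],[0,0,0],[0,0,0],[0,0,0]], "hand": [0,0,0,0,0,0,0,0,0,0,0,0]}}

```text
clock: 14.75
eef_pos: [0.53, -0.1861, 0.2647]
tool_rot: [3.14, -0.004, -0.184]
contact_force: [0.2, 0.3, -0.1]
width: -0.0
grasp_force: 0.0
```

{"op": "jog_arm", "data": {"offset": [[0,0,-0.8],[0,0,-0.8],[0,0,0],[0.4,0,0],[0.4,0,0],[0.4,0,0],[0.3,0,0],[0.3,0,0],[0.3,0,0],[0.3,0,0]], "twist": [[0,0,0],[0,0,0],[0,0,0],[0,0,0],[0,0,0],[0,0,0],[0,0,0],[0,0,0],[0,0,0],[0,0,0]], "hand": [0,0,0,0,0,0,0,0,0,0]}}

```text
clock: 15.75
eef_pos: [0.5512, -0.1904, 0.278]
tool_rot: [3.14, 0.009, -0.182]
contact_force: [-7.7, -3.0, 1.3]
width: -0.003
grasp_force: 3.3
```

```bash
python3 -c "
from h import *
st()"
```

```text
15.75 pos [ 0.5512 -0.1904  0.278 ] loc [-0.0096 -0.1221] rot [ 3.14   0.009 -0.182] F loc -7.0 -4.4 1.3 w -0.0
```

{"op": "jog_arm", "data": {"offset": [[0.2,0,0],[0.2,0,0],[0.2,0,0],[0,0,0]], "twist": [[0,0,0],[0,0,0],[0,0,0],[0,0,0]], "hand": [0,0,0,0]}}

```text
clock: 16.15
eef_pos: [0.5571, -0.1915, 0.2778]
tool_rot: [3.14, 0.009, -0.183]
contact_force: [-6.8, -3.1, 0.7]
width: -0.002
grasp_force: 3.2
```

{"op": "jog_arm", "data": {"offset": [[0.2,0,0],[0.2,0,0],[0.1,0,0],[0,0,0]], "twist": [[0,0,0],[0,0,0],[0,0,0],[0,0,0]], "hand": [0,0,0,0]}}

```text
clock: 16.55
eef_pos: [0.5602, -0.1921, 0.2777]
tool_rot: [3.14, 0.016, -0.182]
contact_force: [-13.5, -2.4, 6.4]
width: -0.002
grasp_force: 6.6
```

```bash
python3 - <<'E'
from h import *
st(); s=env.state();R3=np.c_[[*LX,0],[*LY,0],[0,0,1]].T
print('M loc',(R3@s['moment']).round(3),'F',(R3@s['contact_force']).round(2))
im,d,c,M=grab('side','pics/s4.png');cv2.imwrite('pics/s4c.png',cv2.resize(im[120:290,190:330,::-1],None,fx=3.5,fy=3.5,interpolation=cv2.INTER_CUBIC))
E
```

```text
16.55 pos [ 0.5602 -0.1921  0.2777] loc [-0.0004 -0.1222] rot [ 3.14   0.016 -0.182] F loc -12.8 -4.8 6.4 w -0.0
M loc [-0.785  1.97  -0.051] F [-12.85  -4.79   6.36]
```

View pics/s4c.png

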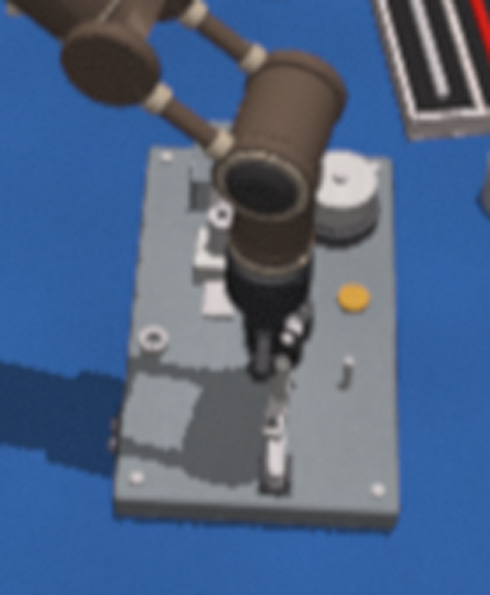

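The side view is too occluded to show anything new. The wrench puts the contact on the post at z ≈ 0.118 m, with a downward friction component. I'll relieve that by lifting slightly while pushing on.

{"op": "jog_arm", "data": {"offset": [[0,0,-0.1],[0.1,0,-0.05],[0.1,0,-0.05],[0,0,0]], "twist": [[0,0,0],[0,0,0],[0,0,0],[0,0,0]], "hand": [0,0,0,0]}}

```text
clock: 17.0
eef_pos: [0.5609, -0.1923, 0.2779]
tool_rot: [3.141, 0.02, -0.182]
contact_force: [-14.2, -3.1, 2.1]
width: 0.002
grasp_force: 6.8
```

```bash
python3 -c "
from h import *
st()"
```

```text
17.0 pos [ 0.5609 -0.1923  0.2779] loc [ 0.0003 -0.1222] rot [ 3.141  0.02  -0.182] F loc -13.4 -5.6 2.1 w 0.0
```

{"op": "jog_arm", "data": {"offset": [[0.1,0,-0.05],[0.1,0,-0.05],[0.1,0,-0.05],[0,0,0]], "twist": [[0,0,0],[0,0,0],[0,0,0],[0,0,0]], "hand": [0,0,0,0]}}

```text
clock: 17.4
eef_pos: [0.5626, -0.1927, 0.278]
tool_rot: [3.141, 0.025, -0.182]
contact_force: [-15.7, -3.9, -0.5]
width: 0.001
grasp_force: 7.6
```

```bash
python3 -c "
from h import *
st()"
```

```text
17.4 pos [ 0.5626 -0.1927  0.278 ] loc [ 0.0021 -0.1224] rot [ 3.141  0.025 -0.182] F loc -14.8 -6.6 -0.5 w 0.0
```

{"op": "jog_arm", "data": {"offset": [[0.1,0.1,0],[0.1,0.1,-0.03],[0.1,0,-0.03],[0,0,0]], "twist": [[0,0,0],[0,0,0],[0,0,0],[0,0,0]], "hand": [0,0,0,0]}}

```text
clock: 17.8
eef_pos: [0.5642, -0.1939, 0.2779]
tool_rot: [-3.139, 0.03, -0.182]
contact_force: [-18.7, 1.0, 1.0]
width: -0.003
grasp_force: 9.4
```

```bash
python3 -c "
from h import *
st()"
```

```text
17.8 pos [ 0.5642 -0.1939  0.2779] loc [ 0.0038 -0.1232] rot [-3.139  0.03  -0.182] F loc -18.6 -2.4 1.0 w -0.0
```

```bash
cat >> h.py <<'E'
def meas(fn):
    im,d,c,M=grab('wrist',fn);np.savez('last.npz',im=im,d=d,M=M);P=cloud(d,c,M);L=loc(P)*1000
    m=(P[...,2]>.066)&(P[...,2]<.085)&(L[...,0]>5)&(L[...,0]<32)&(L[...,1]<-180)&(L[...,1]>-215);print('knob',L[m].mean(0).round(2),m.sum())
    # arm axis: top of bar z .076 between y -30..-150 
    m=(abs(P[...,2]-.0775)<.005)&(L[...,1]<-95)&(L[...,1]>-165)&(abs(L[...,0]-20)<45)
    q=L[m];a=np.arctan2(q[:,0]-30,-(q[:,1]+20));rr=np.hypot(q[:,0]-30,q[:,1]+20);e=(rr-0)*np.sin(a-np.median(a))
    print('swing',(np.median(a)+.35).round(3),((np.percentile(a,2)+np.percentile(a,98))/2+.35).round(3),'pin x est',(30+138*np.sin(np.median(a))).round(1))
    m=(P[...,2]>.12)&(P[...,2]<.132)&(L[...,1]<-95)&(L[...,1]>-140)&(abs(L[...,0]-25)<40);print('post',L[m].mean(0).round(1),m.sum())
E
python3 -c "
from h import *
meas('pics/w5.png')
v0,u0=140,230
im=cv2.imread('pics/w5.png');cv2.imwrite('pics/w5c.png',cv2.resize(im[130:260,240:420],None,fx=4.4,fy=4.4,interpolation=cv2.INTER_CUBIC))"
```

```text
knob [  17.57 -204.14] 372
swing 0.255 0.243 pin x est 17.0
post [  15.4 -123.3] 1483
```

View pics/w5c.png

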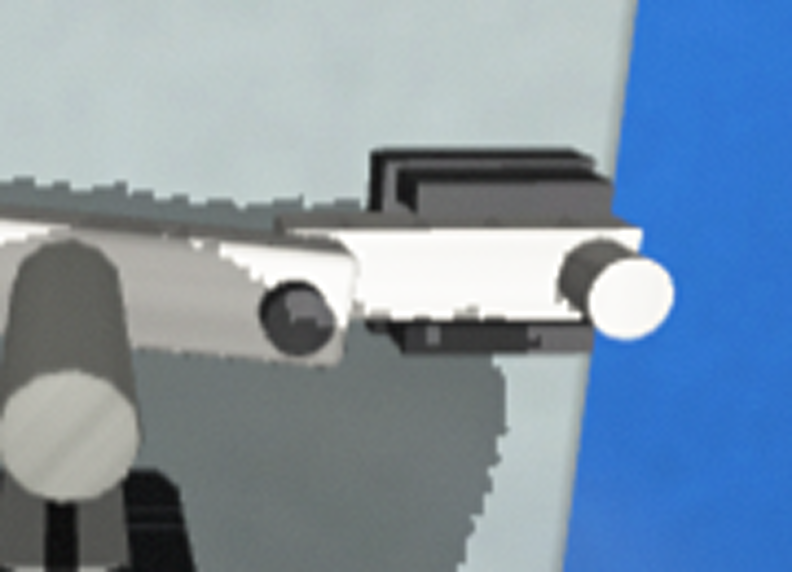

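The pin is partway up the ramp, with the pawl pushed out about 2.4 mm. I'll hold to see whether the load decays, which would point to damping, or stays put.

{"op": "jog_arm", "data": {"offset": [[0,0,0],[0,0,0],[0,0,0],[0,0,0],[0,0,0],[0,0,0],[0,0,0],[0,0,0]], "twist": [[0,0,0],[0,0,0],[0,0,0],[0,0,0],[0,0,0],[0,0,0],[0,0,0],[0,0,0]], "hand": [0,0,0,0,0,0,0,0]}}

```text
clock: 18.65
eef_pos: [0.5642, -0.1939, 0.278]
tool_rot: [-3.139, 0.03, -0.182]
contact_force: [-18.9, 1.8, 1.6]
width: 0.003
grasp_force: 9.3
```

```bash
python3 -c "
from h import *
st()
f=np.load('last.npz');P=cloud(f['d'],get_calibration('wrist'),f['M']);L=loc(P)*1000
g=np.load('w2.npz');P2=cloud(g['d'],get_calibration('wrist'),g['M']);L2=loc(P2)*1000
for n,P,L in (('rest',P2,L2),('now',P,L)):
    # everything in ratchet/pin neighbourhood: footprint by height
    for z0,z1 in ((44,58),(58,66),(66,74),(74,84)):
        m=(P[...,2]*1000>z0)&(P[...,2]*1000<z1)&(L[...,0]>-30)&(L[...,0]<45)&(L[...,1]<-135)&(L[...,1]>-212)
        if m.sum(): print(n,z0,z1,m.sum(),'x',np.percentile(L[m][:,0],[1,99]).round(1),'y',np.percentile(L[m][:,1],[1,99]).round(1))
"
```

```text
18.65 pos [ 0.5642 -0.1939  0.278 ] loc [ 0.0038 -0.1232] rot [-3.139  0.03  -0.182] F loc -18.9 -1.6 1.6 w 0.0
rest 44 58 685 x [ 2.5 31.7] y [-208.5 -155.2]
rest 58 66 2552 x [-0.7 30.4] y [-207.  -154.9]
rest 66 74 884 x [-21.8  22.5] y [-208.6 -135.1]
rest 74 84 859 x [-20.5  21.8] y [-207.9 -135.6]
now 44 58 609 x [ 2.6 31.8] y [-208.6 -157.4]
now 58 66 1894 x [ 3.1 30.6] y [-209.2 -150.2]
now 66 74 939 x [ 6.4 25.9] y [-210.  -135.4]
now 74 84 778 x [ 8.  24.6] y [-209.5 -135.2]
```

{"op": "jog_arm", "data": {"offset": [[0.1,0,-0.03],[0.1,0,-0.03],[0.1,0,-0.03],[0,0,0]], "twist": [[0,0,0],[0,0,0],[0,0,0],[0,0,0]], "hand": [0,0,0,0]}}

```text
clock: 19.05
eef_pos: [0.5654, -0.1942, 0.278]
tool_rot: [-3.139, 0.037, -0.182]
contact_force: [-24.0, 0.5, 2.6]
width: 0.001
grasp_force: 11.7
```

```bash
python3 -c "
from h import *
st();meas(None)
s=env.state();print((s['moment']).round(2), s['effort'].round(1))"
```

```text
19.05 pos [ 0.5654 -0.1942  0.278 ] loc [ 0.0051 -0.1232] rot [-3.139  0.037 -0.182] F loc -23.7 -3.9 2.6 w 0.0
knob [  17.54 -204.23] 373
swing 0.257 0.244 pin x est 17.2
post [  15.6 -123.3] 1475
[ 0.09  3.74 -0.03] [  4.2 -44.4 -36.4   2.1  -6.4  -0. ]
```

```bash
python3 - <<'E'
from h import *
g=np.load('w2.npz');P=cloud(g['d'],get_calibration('wrist'),g['M']);L=loc(P)*1000;Z=P[...,2]*1000
m=(Z>58)&(Z<66)&(L[...,0]>-5)&(L[...,0]<35)&(L[...,1]<-150)&(L[...,1]>-180)
q=L[m]
for a in np.arange(-175.5,-151,1):
    s=q[abs(q[:,1]-a)<.5]
    if len(s): print(a,len(s),np.sort(s[:,0])[:3].round(1),s[:,0].max().round(1))
print('rows: u,v grid heights near tooth')
for v in range(150,186,2): print(v,' '.join(f'{Z[v,u]:3.0f}' for u in range(296,350,2)))
gray=cv2.cvtColor(g['im'],cv2.COLOR_RGB2GRAY)
for v in range(150,186,2): print(v,' '.join(f'{gray[v,u]:3d}' for u in range(296,350,2)))
E
```

```text
-175.5 34 [ 9.8 10.3 11.2] 23.5
-174.5 37 [10.  10.1 10.5] 23.7
-173.5 37 [ 9.9 10.  10.3] 23.6
-172.5 44 [ 9.9  9.9 10.4] 23.5
-171.5 38 [ 9.9 10.4 10.6] 23.6
-170.5 37 [ 9.5 10.1 10.4] 23.5
-169.5 45 [ 9.7 10.  10.7] 23.7
-168.5 29 [ 9.9 10.6 10.7] 23.6
-167.5 46 [ 9.7 10.  10.3] 23.6
-166.5 33 [10.  10.3 11.3] 23.5
-165.5 40 [ 9.9 10.2 10.6] 23.6
-164.5 35 [ 9.8 10.5 11.1] 23.5
-163.5 47 [ 9.7 10.1 10.6] 23.6
-162.5 29 [10.5 10.9 11.2] 23.7
-161.5 24 [11.9 12.5 12.5] 23.5
-160.5 25 [13.6 13.9 14.3] 23.5
-159.5 20 [15.1 15.6 16.2] 23.5
-158.5 22 [16.7 17.3 18. ] 23.6
-157.5 16 [18.3 18.6 18.7] 23.6
-156.5 11 [20.  20.5 21. ] 23.5
-155.5 16 [19.5 19.8 19.9] 23.6
-154.5 3 [-5.  20.4 22.8] 22.8
-153.5 1 [-4.6] -4.6
-152.5 2 [-4.5 -4.3] -4.3
-151.5 1 [-4.] -4.0
rows: u,v grid heights near tooth
150  38  38  38  39  37  39  38  37  38  38  38  38  38  38  38  38  39  37  40  44  48  48  48  49  59  60  60
152  39  38  38  38  38  39  37  37  38  37  38  38  38  38  37  39  39  39  39  44  47  48  47  48  48  47  47
154  39  39  38  38  38  52  57  58  58  58  56  57  59  58  57  58  58 
[... 3035 characters left out ...]
 250 250 249 250 249 249 249
174 195 196 194 192 193 193 192 192 194 193 170 164 252 249 249 249 249 248 248 248 248 248 248 248 247 247 248
176 195 193 191 191 189 192 192 194 193 193 192 170 227 250 249 249 249 249 250 249 249 249 249 249 249 249 249
178 194 194 193 191 192 192 191 191 193 191 191 189 184 234 234 228 228 182 177 194 191 176 175 175 175 174 174
180 194 194 193 192 191 192 191 191 192 190 192 188 188 187 188 191 189  39  20  98  94  19  21  37  55  53  68
182 193 194 193 194 192 191 190 192 190 191 191 191 189 189 188 192 192 128  25 102  81  25  25  64 105 102 102
184 193 195 193 193 192 192 191 191 192 190 192 191 190 192 190 190 193 194 130 111 107  38  23  79 104 101 101
```

The load holds steady and the pin is stalled partway up the ramp. I'll back off and take it in one brisk stroke, ending at the intended hold position.

{"op": "jog_arm", "data": {"offset": [[-0.8,0,0],[-0.8,0,0],[-0.8,0,0],[-0.6,0,0],[0,0,0],[1,0,0],[1.2,0,0],[1.2,0,0],[0,0,0],[0,0,0]], "twist": [[0,0,0],[0,0,0],[0,0,0],[0,0,0],[0,0,0],[0,0,0],[0,0,0],[0,0,0],[0,0,0],[0,0,0]], "hand": [0,0,0,0,0,0,0,0,0,0]}}

```text
clock: 20.1
eef_pos: [0.576, -0.1974, 0.283]
tool_rot: [3.14, 0.008, -0.183]
contact_force: [-7.5, -2.4, -3.9]
width: -0.005
grasp_force: 3.7
```

```bash
python3 -c "
from h import *
st();meas('pics/w6.png')"
```

```text
20.1 pos [ 0.576  -0.1974  0.283 ] loc [ 0.0161 -0.1245] rot [ 3.14   0.008 -0.183] F loc -6.9 -3.7 -3.9 w -0.01
knob [  17.67 -202.17] 335
swing 0.405 0.393 pin x est 37.7
post [  31.1 -124.5] 1367
```

```bash
python3 - <<'E'
from h import *
for n in ('scene','side'):
    im,d,c,M=grab(n);P=cloud(d,c,M);L=loc(P)*1000
    m=(abs(L[...,0]+45)<16)&(L[...,1]>0)&(L[...,1]<110)&(P[...,2]>.108)&(P[...,2]<.128)
    if m.sum(): print(n,'roller top',L[m].mean(0).round(1),m.sum())
st()
E
```

```text
scene roller top [-44.1  58.7] 58
side roller top [-43.2  53. ] 50
20.25 pos [ 0.5763 -0.1974  0.2829] loc [ 0.0164 -0.1245] rot [ 3.139  0.008 -0.183] F loc -7.1 -4.9 -3.3 w -0.0
```

View pics/w6.png

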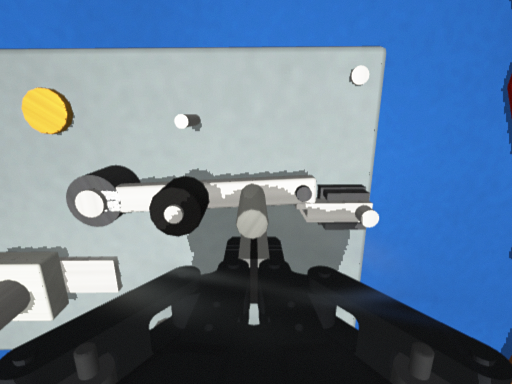

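The final view shows the pin at (303,193), past the tooth's back face at about (303,203). The pawl is back at rest, the arm is carrying only its spring load (about 7 N), and the idler roller is still where I left it.

```bash
python3 -c "
from h import *
f=np.load('last.npz');P=cloud(f['d'],get_calibration('wrist'),f['M']);print((loc(P[193,303])*1000).round(1),(loc(P[203,78])*1000).round(1),(loc(P[202,90])*1000).round(1))
print(workorder.finish_job())"
```

```text
[  35.9 -156.6] [ 29.9 -12.7] [ 30.6 -20.6]
the job is handed in; nothing more can be done
None
```

I handed the job in with the idler seated against its hidden stop. The tensioner is past the click and held at about 0.39 rad; its tip is about 12 mm beyond the tooth, so the pawl carries no load. The first two pushes on the arm stalled on the pawl ramp, reaching about 33 N at the fingers, before a quicker stroke clicked it past.

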